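Release a latched program cartridge from the tester dock

TASK

Take the orange-capped cartridge out of the tester dock: press it further in until its push-push latch lets go, without leaning on it hard, let it spring up, then draw it out and stand it upright in the blue tray. Leave the other two cartridges latched in the dock, and do not disturb the loose circuit board and the tape roll.

Things in the scene. Friction and masses are not known exactly. Their poses are not given: they have to be found in the camera images.
- dock: grey steel tester dock fixed to the bench, 100 mm (its x) by 206 mm (its y), 94 mm high. Origin: centre of its underside, z up. Three upright slots 48 x 26 mm in a row along its y at -62, 0 and +62 mm, x = 0, each holding one cartridge; which slot has which cartridge varies.
- dock_deck (a point): centre of the dock's flat deck, where the slots open. In each slot a spring pushes the cartridge up (about 7 N latched, up to 10 N pressed right in) and a latch holds it: a latched cartridge cannot be pulled out. Travel down to trip it differs from slot to slot, 3 to 13 mm, unmarked; a hard stop comes about 2 mm after the latch has let go.
- orange_cart: the cartridge to take out: black box 46 mm (its x) by 24 mm (its y) by 78 mm tall, about 0.12 kg, its top 12 mm an orange cap. Origin: centre of its underside, z up; axes parallel to the dock's at the start. Catch notch in its +x edge, 26 to 46 mm above its underside; grip it by the plain y faces.
- orange_cart_top (a point): centre of the orange cartridge's top face. Latched, it stands 18 mm above the dock's deck (underside 34 mm above the bench). Once the latch has let go and the cartridge is no longer pressed, it rises within about a second to about 40 mm above the deck and stays there, loose in the slot on its spring; the latch does not catch again.
- white_cart: same cartridge with a white cap, latched in the dock; to be left latched. Origin: centre of its underside
- grey_cart: same cartridge with a grey cap, latched in the dock; to be left latched. Origin: centre of its underside
- tray: blue open tray fixed to the bench, outside 130 mm (its x) by 150 mm (its y), walls 4 mm thick and 28 mm high, nothing in it. Origin: centre of its underside
- tray_in (a point): centre of the tray's inner floor
- board: loose green circuit board 80 x 110 mm with a transformer, 36 mm high, on the bench beyond the dock and tray; to be left alone. Origin: centre of its underside
- tape: yellow roll of tape lying flat, 72 mm across, 22 mm high, on the bench on the robot's side; to be left alone. Origin: centre of its underside
- lifter0: hidden sprung steel plate, 42 x 20 mm, under the cartridge in the dock's slot at y = -62 mm. Origin: centre of its top face, on which the cartridge's underside rests. More than 30 N between it and the cartridge damages the contacts
- lifter1: hidden sprung steel plate, 42 x 20 mm, under the cartridge in the dock's slot at y = 0 mm. Origin: centre of its top face, on which the cartridge's underside rests. More than 30 N between it and the cartridge damages the contacts
- lifter2: hidden sprung steel plate, 42 x 20 mm, under the cartridge in the dock's slot at y = +62 mm. Origin: centre of its top face, on which the cartridge's underside rests. More than 30 N between it and the cartridge damages the contacts

How it is judged:
By the outcome, as a careful person would: the job done as asked, in the order asked, and still so for the second after the job is handed in, with the robot touching nothing.
It also fails if it takes over 54 s, if anything falls off the work surface, if the arm or the gripper's body presses on something with over 40 N, if the wrist force passes 120 N, or if a joint passes its speed limit or range.

ROBOT

A 7-joint arm with a two-finger parallel gripper is mounted at the origin on the work surface. World frame = base frame: x ahead of the robot, y to its left, z up, the work surface at z = 0. Lengths are in m, angles in rad, forces in N, time in s.
With the tool pointing down it reaches from about 0.425 to 0.925 m from the base axis. Payload 6.8 kg.
Tool frame: the origin (TCP) lies at the very end of the fingers, on their centre line; the grasp point (between the pads) lies 19 mm behind it; z points along the fingers, y is the line along which they close (so a half turn about z gives the same grasp; the last joint's range is limited). The gripper opens to 85 mm and grips with 20 to 120 N. Pads are 22 mm wide; open, the fingers measure 114 mm over their backs; the gripper's body (76 mm by 85 mm) begins 54 mm behind the grasp point. The pads swing forward as they close: fully open they stand 13 mm farther back than shut.
Start: joints at [-1.347, 0.477, 0.022, 1.555, -0.011, 1.109, -0.083], TCP at [0.22, 0.638, 0.231] pointing down, gripper open.
Joint ranges: [-2.96, 2.96], [-0.34, 2.1], [-1.41, 1.46], [0.24, 2.44], [-1.37, 4.51], [0.17, 1.92], [-2.96, 2.96]. Speed limits (rad/s): [2.39, 2.39, 3.14, 3.14, 3.14, 3.14, 3.14].

INTERFACE

Orientations are given as [roll, pitch, yaw] about the fixed x, y, z axes, in that order (R = Rz(yaw) Ry(pitch) Rx(roll)).
In Python, from station import bot, snapshot, get_calibration, workorder gives the robot as it stands.
- The arm moves only by the tool carry_out, never from a script. Its argument "rows" is a list of rows, each an object of numbers: "rx", "ry", "rz": the turn, a rotation vector about the tool's x, y, z as a fraction of full scale; "dx", "dy", "dz": the shift along the tool's x, y, z as a fraction of full scale; "grip": the closure, from 0 (fully open) to 1 (shut). A call has 1 to 20 rows; each row is the pose to reach, as a shift and turn from the pose commanded when the call began, along the tool's axes at that moment, turning the shorter way round; what a row does not reach only later rows make up. Full scale, the value 1, is 0.1 m for a shift and 360 degrees for a turn. A row lasts 1/12 s, in which the tool goes at most 41.7 mm and 7.16 degrees, less where a joint would pass 70% of its speed; a pose out of reach is approached as far as the arm can. A call with a number of a shift or a turn outside -1 to 1 is refused whole. A call with a gripper value outside its range is refused whole. The fingers move at their own pace and stop on an object; the grip force is fixed at half the most. Time passes only in rows, so rows that repeat a pose let the fingers close. It gives the time, the measured TCP pose, the force, the opening and the grip force at its end, in the units of the state.
- bot.read_state(): the state, without advancing time (a new reading comes with each control period).
- snapshot(name): name is "scene" or "top"; returns the picture (420x560x3 uint8, red, green, blue); there is no depth.
- get_calibration(name): a dict with "fx", "fy", "cx", "cy" (pixels), "k1" (the pictures are not rectified: a ray, as slopes to the right and down, at radius r is drawn at 1 + k1 r^2 times it, then the intrinsics apply), "origin" and "orientation" of the camera in the world. Camera axes: x right, y down, z forward; pixel columns grow to the right and rows downward; lengths in m; the calibration is good to about 2 mm. A picture is of the moment at which its call begins. get_calibration takes no time and is no camera call.
- workorder.job_done(): hands the job in; it is judged then, once.
The state is a dict: "time_s": time; "joints": joint angles; "joint_velocities": joint speeds; "effort": joint torques, N m; "eef_pos": TCP position; "tool_rot": TCP orientation; "wrist_force": force on the tool from outside, world axes, zero at the start; "torque": the same for the moment, N m; "width": finger opening in m; "grip_force": force on a finger pad.
Only numpy, scipy, OpenCV 4.12 (cv2) and the standard library are available. Lean on these libraries where they do the work, as an engineer would, in place of code of your own. Each camera call takes 0.05 s, during which the arm holds its last target. There are 200 camera calls.

## Working session

There is one attempt and no reset: what is moved stays moved. The work goes in short steps, Python scripts to look and compute and a tool call to move; the robot and the scene stay as the last step left them, time stands still between calls to the robot, and variables do not carry over. Pictures are saved under pics/ and viewed, at most 10 in all, crops included, and the job is handed in when it is done.

Besides the shell and the picture viewer there is one more tool, called after "Call:" as name(argument=value, ...), one argument or row to a line, values as JSON. carry_out: Moves the arm, as the interface text tells. Shift numbers are shares of 0.1 m and turn numbers shares of 360 degrees, none past 1 either way. Its arguments: {"type":"object","properties":{"rows":{"type":"array","items":{"type":"object","properties":{"rx":{"type":"number","minimum":-1,"maximum":1},"ry":{"type":"number","minimum":-1,"maximum":1},"rz":{"type":"number","minimum":-1,"maximum":1},"dx":{"type":"number","minimum":-1,"maximum":1},"dy":{"type":"number","minimum":-1,"maximum":1},"dz":{"type":"number","minimum":-1,"maximum":1},"grip":{"type":"number"}}}}},"required":["rows"]}

```bash
mkdir -p pics
python3 - <<'E'
from station import bot, snapshot, get_calibration
import cv2
for n in("scene","top"):
    im=snapshot(n); cv2.imwrite(f"pics/{n}0.png",im[:,:,::-1]); print(n,get_calibration(n))
s=bot.read_state(); print({k:s[k] for k in("time_s","eef_pos","tool_rot","wrist_force","width")})
E
```

```text
scene {'fx': 396.19292895712766, 'fy': 396.19292895712766, 'cx': 280.30021620245554, 'cy': 205.11793708118506, 'k1': -0.11441321733768248, 'origin': array([0.85469639, 0.35209165, 0.6099681 ]), 'orientation': array([-2.45196899,  0.0056397 ,  2.47217801])}
top {'fx': 455.17752636704415, 'fy': 455.17752636704415, 'cx': 284.59548906694283, 'cy': 213.84201998752516, 'k1': -0.11121942860337675, 'origin': array([ 0.55693265, -0.00131901,  0.90674505]), 'orientation': array([-3.11566031,  0.01029895, -1.59158878])}
{'time_s': 0.1, 'eef_pos': array([0.21971428, 0.63767766, 0.23044297]), 'tool_rot': array([-3.13996279e+00,  1.34170830e-04,  2.80980809e+00]), 'wrist_force': array([-0.4288251 ,  0.11819684, -0.37404097]), 'width': 0.08559899703926796}
```

View pics/scene0.png

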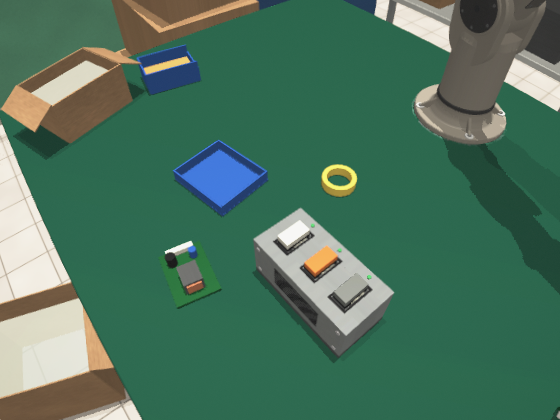

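View pics/top0.png

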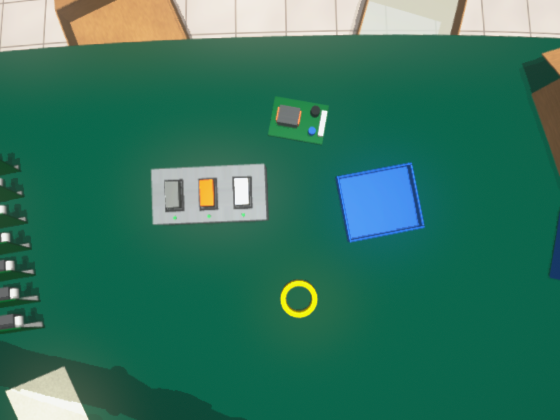

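The orange cartridge is in the middle slot: top view (207,193), scene view (321,262). In the top view white is at (242,191), grey at (173,195), the tray at (380,202) and the tape at (299,299). Next I'll turn these into positions.

```bash
cat > h.py <<'E'
import numpy as np, cv2
from scipy.spatial.transform import Rotation as R
from station import bot, snapshot, get_calibration
def rays(n,px):
    c=get_calibration(n); K=np.array([[c['fx'],0,c['cx']],[0,c['fy'],c['cy']],[0,0,1]])
    u=cv2.undistortPoints(np.float64(px).reshape(-1,1,2),K,np.array([c['k1'],0,0,0.])).reshape(-1,2)
    d=np.c_[u,np.ones(len(u))]@R.from_euler('xyz',c['orientation']).as_matrix().T
    return np.array(c['origin']),d
def plane(n,px,z):
    o,d=rays(n,px); return o+d*((z-o[2])/d[:,2])[:,None]
def tri(a,b):
    (o1,d1),(o2,d2)=rays("scene",[a]),rays("top",[b])
    A=np.c_[d1[0],-d2[0]]; s=np.linalg.lstsq(A,o2-o1,rcond=None)[0]
    p,q=o1+s[0]*d1[0],o2+s[1]*d2[0]; return (p+q)/2,np.linalg.norm(p-q)
def blob(im,lo,hi,box=None):
    m=cv2.inRange(cv2.cvtColor(im,cv2.COLOR_RGB2HSV),np.array(lo),np.array(hi))
    if box: k=np.zeros_like(m); x0,y0,x1,y1=box; k[y0:y1,x0:x1]=1; m*=k
    return max(cv2.findContours(m,cv2.RETR_EXTERNAL,cv2.CHAIN_APPROX_NONE)[0],key=cv2.contourArea)
def rect(n,c,z):
    p=plane(n,c.reshape(-1,2),z)[:,:2]; r=cv2.minAreaRect((p*1000).astype(np.float32)); return r
E
python3 - <<'E'
from h import *
T=cv2.imread('pics/top0.png')[:,:,::-1].copy(); S=cv2.imread('pics/scene0.png')[:,:,::-1].copy()
O=([8,150,120],[20,255,255])
print('orange top',rect('top',blob(T,*O,(190,170,225,215)),.112),'scene',rect('scene',blob(S,*O,(295,240,350,285)),.112))
W=([0,0,190],[180,60,255])
print('white',rect('top',blob(T,*W,(228,172,256,212)),.112),rect('scene',blob(S,*W,(270,215,318,252)),.112))
D=([0,0,90],[180,45,200])
print('deck',rect('top',blob(T,*D,(140,155,280,235)),.094))
B=([100,120,60],[125,255,255])
print('tray',rect('top',blob(T,*B,(330,155,430,250)),.028),rect('scene',blob(S,*B,(165,130,275,220)),.028))
Y=([22,120,120],[35,255,255])
print('tape',rect('top',blob(T,*Y,(270,270,330,330)),.022))
E
```

```text
orange top ((619.025146484375, 143.83421325683594), (24.8541202545166, 45.92997741699219), 89.17033386230469) scene ((620.9778442382812, 147.6217498779297), (48.10372543334961, 25.93920135498047), 1.6295251846313477)
white ((618.5718383789062, 81.22441864013672), (47.57090377807617, 68.73233032226562), 88.947998046875) ((619.7349853515625, 83.95792388916016), (68.1453857421875, 73.41033172607422), 51.37594223022461)
deck ((616.6904296875, 142.36070251464844), (102.19397735595703, 209.5681610107422), 1.216660737991333)
tray ((599.3505859375, -177.77761840820312), (131.47628784179688, 153.6878204345703), 9.755162239074707) ((604.640380859375, -168.11972045898438), (142.77210998535156, 168.10171508789062), 9.677759170532227)
tape ((414.9951171875, -16.27105712890625), (71.56053924560547, 71.57069396972656), 43.8924674987793)
```

```bash
cat >> h.py <<'E'
def go(p,yaw_deg):
    s=bot.read_state(); C=R.from_euler('xyz',s['tool_rot']); G=R.from_euler('xyz',[180,0,yaw_deg],degrees=True)
    print('shift',np.round(C.inv().apply(np.array(p)-s['eef_pos'])/.1,3),'turn',np.round((C.inv()*G).as_rotvec()/(2*np.pi),4),'t',s['time_s'],'F',np.round(s['wrist_force'],1),'pos',np.round(s['eef_pos'],4))
E
python3 -c "
from h import *
go([.619,.1445,.16],181)
go([.22+.08,.638-.1,.20],181)"
```

```text
shift [-5.381 -3.361  0.711] turn [-0.0003 -0.     -0.0556] t 0.1 F [-0.4  0.1 -0.4] pos [0.2197 0.6377 0.2304]
shift [-1.084 -0.68   0.306] turn [-0.0003 -0.     -0.0556] t 0.1 F [-0.4  0.1 -0.4] pos [0.2197 0.6377 0.2304]
```

Run:
```python
from h import *
T=cv2.imread('pics/top0.png')[:,:,::-1].copy()
c=T[150:240,140:280]; cv2.imwrite('pics/crop.png',cv2.resize(c,None,fx=5,fy=5,interpolation=cv2.INTER_CUBIC)[:,:,::-1])
```

```text
(no output)
```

View pics/crop.png

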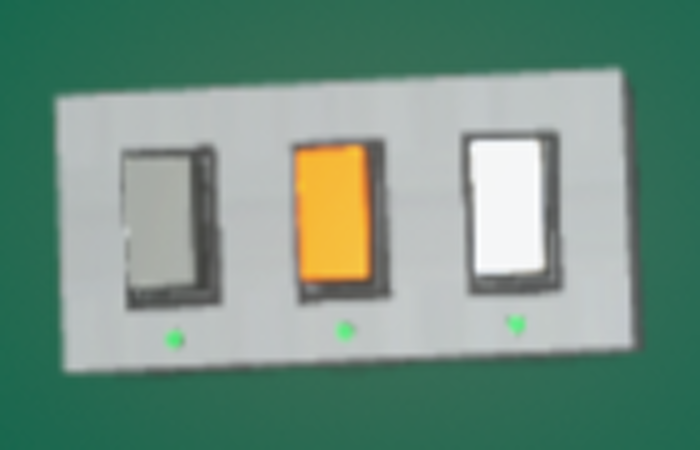

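The enlarged crop shows the caps and the deck outline cleanly: deck corners at (57,97), (622,69), (635,347) and (66,371), and the orange cap from (296,146) to (371,279). I'll use these to refine the yaw while the first moves run.

Run:
```python
from h import *
f=lambda q,z:plane('top',np.array(q)/5+np.array([139.6,149.6]),z)[:,:2]
def rep(n,q,z):
    p=f(q,z); a=p[1]-p[0]+p[2]-p[3]; b=p[3]-p[0]+p[2]-p[1]
    print(n,np.round(p.mean(0)*1000,1),'yaw from y-axis',np.degrees(np.arctan2(a[0],-a[1])),'from x',np.degrees(np.arctan2(-b[1],-b[0])))
rep('deck',[(57,97),(622,69),(635,347),(66,371)],.094)
rep('orange',[(296,146),(365,145),(371,279),(303,281)],.112)
rep('white',[(471,138),(541,136),(545,273),(475,276)],.112)
rep('grey',[(122,154),(190,153),(197,287),(127,291)],.112)
```

```text
deck [617.3 143.3] yaw from y-axis 1.2825200494338616 from x 1.4453619255734829
orange [618.8 143.2] yaw from y-axis -0.09618296791838804 from x 1.955727486187056
white [619.8  81.7] yaw from y-axis 0.7442225687403954 from x 0.6802401703942735
grey [617.3 205.6] yaw from y-axis 0.6681618450161717 from x 1.897287325910016
```

Call:
carry_out(
  rows=[
    {"dx": -1,"dy": -0.65,"dz": 0,"rz": -0.0556,"grip": 1},
    {"dx": -1,"dy": -0.65,"dz": 0,"rz": -0.0556,"grip": 1},
    {"dx": -1,"dy": -0.65,"dz": 0,"rz": -0.0556,"grip": 1},
    {"dx": -1,"dy": -0.65,"dz": 0,"rz": -0.0556,"grip": 1},
  ],
)

```text
$.rows[0]: bad value
```

Call:
carry_out(
  rows=[
    {"dx": -0.99,"dy": -0.65,"dz": 0,"rx": 0,"ry": 0,"rz": -0.056,"grip": 1},
    {"dx": -0.99,"dy": -0.65,"dz": 0,"rx": 0,"ry": 0,"rz": -0.056,"grip": 1},
    {"dx": -0.99,"dy": -0.65,"dz": 0,"rx": 0,"ry": 0,"rz": -0.056,"grip": 1},
    {"dx": -0.99,"dy": -0.65,"dz": 0,"rx": 0,"ry": 0,"rz": -0.056,"grip": 1},
  ],
)

```text
time_s: 0.43
eef_pos: [0.2997, 0.5372, 0.2309]
tool_rot: [-3.137, 0.003, -3.127]
wrist_force: [0.7, -1.6, -0.5]
width: 0.0385
grip_force: 0.0
```

Call:
carry_out(
  rows=[
    {"dx": -0.8,"dy": -0.98,"dz": 0.15,"rx": 0,"ry": 0,"rz": 0,"grip": 1},
    {"dx": -0.8,"dy": -0.98,"dz": 0.15,"rx": 0,"ry": 0,"rz": 0,"grip": 1},
    {"dx": -0.8,"dy": -0.98,"dz": 0.15,"rx": 0,"ry": 0,"rz": 0,"grip": 1},
    {"dx": -0.8,"dy": -0.98,"dz": 0.15,"rx": 0,"ry": 0,"rz": 0,"grip": 1},
  ],
)

```text
time_s: 0.77
eef_pos: [0.3808, 0.4397, 0.2151]
tool_rot: [-3.136, 0.002, -3.134]
wrist_force: [0.9, -0.0, -0.1]
width: 0.0
grip_force: 0.0
```

Call:
carry_out(
  rows=[
    {"dx": -0.8,"dy": -0.98,"dz": 0.15,"rx": 0,"ry": 0,"rz": 0,"grip": 1},
    {"dx": -0.8,"dy": -0.98,"dz": 0.15,"rx": 0,"ry": 0,"rz": 0,"grip": 1},
    {"dx": -0.8,"dy": -0.98,"dz": 0.15,"rx": 0,"ry": 0,"rz": 0,"grip": 1},
    {"dx": -0.8,"dy": -0.98,"dz": 0.15,"rx": 0,"ry": 0,"rz": 0,"grip": 1},
  ],
)

```text
time_s: 1.1
eef_pos: [0.4618, 0.3431, 0.2003]
tool_rot: [-3.136, 0.002, -3.134]
wrist_force: [1.3, -1.3, 0.2]
width: 0.0
grip_force: 0.0
```

Call:
carry_out(
  rows=[
    {"dx": -0.8,"dy": -0.98,"dz": 0.15,"rx": 0,"ry": 0,"rz": 0,"grip": 1},
    {"dx": -0.8,"dy": -0.98,"dz": 0.15,"rx": 0,"ry": 0,"rz": 0,"grip": 1},
    {"dx": -0.8,"dy": -0.98,"dz": 0.15,"rx": 0,"ry": 0,"rz": 0,"grip": 1},
    {"dx": -0.8,"dy": -0.98,"dz": 0.15,"rx": 0,"ry": 0,"rz": 0,"grip": 1},
  ],
)

```text
time_s: 1.43
eef_pos: [0.543, 0.2464, 0.1854]
tool_rot: [-3.136, 0.002, -3.134]
wrist_force: [0.0, -1.7, 0.2]
width: -0.0002
grip_force: 0.0
```

Call:
carry_out(
  rows=[
    {"dx": -0.8,"dy": -0.98,"dz": 0.15,"rx": 0,"ry": 0,"rz": 0,"grip": 1},
    {"dx": -0.8,"dy": -0.98,"dz": 0.15,"rx": 0,"ry": 0,"rz": 0,"grip": 1},
    {"dx": -0.8,"dy": -0.98,"dz": 0.15,"rx": 0,"ry": 0,"rz": 0,"grip": 1},
    {"dx": -0.8,"dy": -0.98,"dz": 0.15,"rx": 0,"ry": 0,"rz": 0,"grip": 1},
    {"dx": -0.8,"dy": -0.98,"dz": 0.15,"rx": 0,"ry": 0,"rz": 0,"grip": 1},
    {"dx": -0.8,"dy": -0.98,"dz": 0.15,"rx": 0,"ry": 0,"rz": 0,"grip": 1},
  ],
)

```text
time_s: 1.93
eef_pos: [0.6196, 0.1596, 0.1708]
tool_rot: [3.141, -0.001, -3.122]
wrist_force: [0.6, -0.0, -0.3]
width: 0.0001
grip_force: 0.0
```

```bash
python3 -c "
from h import *
go([.6188,.144,.14],181.2); print(bot.read_state()['width'])
S=snapshot('scene');cv2.imwrite('pics/s1.png',cv2.resize(S[130:380,180:460],None,fx=2.5,fy=2.5)[:,:,::-1])"
```

```text
shift [ 0.011 -0.156  0.308] turn [ 0.     -0.0002 -0.0003] t 1.9333 F [ 0.6 -0.  -0.3] pos [0.6196 0.1596 0.1708]
0.0001029850842548263
```

View pics/s1.png

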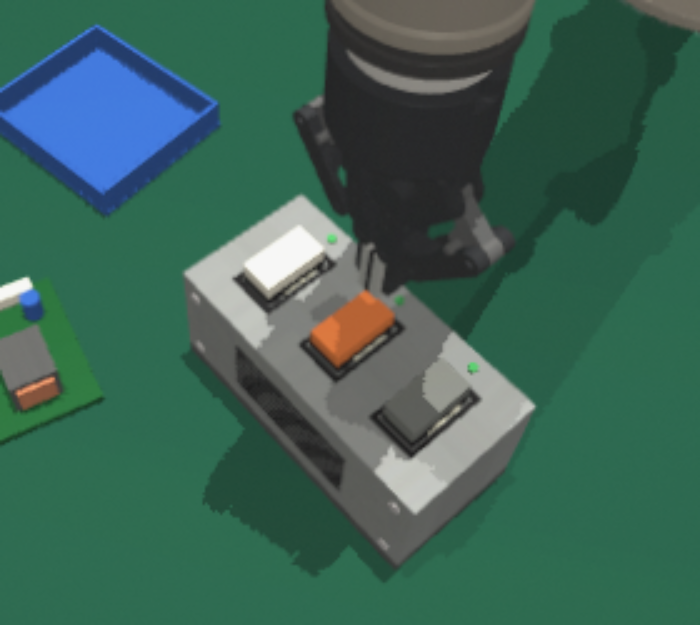

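The closed fingers hover just above and beside the orange cap, at about (370,265) in the crop. I'll centre them and come down close.

Call:
carry_out(
  rows=[
    {"dx": 0.01,"dy": -0.155,"dz": 0.2,"rx": 0,"ry": 0,"rz": 0,"grip": 1},
    {"dx": 0.01,"dy": -0.155,"dz": 0.4,"rx": 0,"ry": 0,"rz": 0,"grip": 1},
    {"dx": 0.01,"dy": -0.155,"dz": 0.52,"rx": 0,"ry": 0,"rz": 0,"grip": 1},
    {"dx": 0.01,"dy": -0.155,"dz": 0.52,"rx": 0,"ry": 0,"rz": 0,"grip": 1},
    {"dx": 0.01,"dy": -0.155,"dz": 0.52,"rx": 0,"ry": 0,"rz": 0,"grip": 1},
    {"dx": 0.01,"dy": -0.155,"dz": 0.52,"rx": 0,"ry": 0,"rz": 0,"grip": 1},
  ],
)

```text
time_s: 2.48
eef_pos: [0.6198, 0.145, 0.1203]
tool_rot: [3.141, 0.001, -3.12]
wrist_force: [0.3, 0.4, -0.0]
width: -0.0001
grip_force: 0.0
```

```bash
python3 -c "
from h import *
go([.6188,.144,.112],181.2)"
```

```text
shift [ 0.01  -0.01   0.083] turn [0.0001 0.0002 0.0001] t 2.4833 F [ 0.3  0.4 -0. ] pos [0.6198 0.145  0.1203]
```

Call:
carry_out(
  rows=[
    {"dx": 0.01,"dy": -0.01,"dz": 0.02,"rx": 0,"ry": 0,"rz": 0,"grip": 1},
    {"dx": 0.01,"dy": -0.01,"dz": 0.04,"rx": 0,"ry": 0,"rz": 0,"grip": 1},
    {"dx": 0.01,"dy": -0.01,"dz": 0.06,"rx": 0,"ry": 0,"rz": 0,"grip": 1},
    {"dx": 0.01,"dy": -0.01,"dz": 0.08,"rx": 0,"ry": 0,"rz": 0,"grip": 1},
    {"dx": 0.01,"dy": -0.01,"dz": 0.09,"rx": 0,"ry": 0,"rz": 0,"grip": 1},
    {"dx": 0.01,"dy": -0.01,"dz": 0.1,"rx": 0,"ry": 0,"rz": 0,"grip": 1},
    {"dx": 0.01,"dy": -0.01,"dz": 0.1,"rx": 0,"ry": 0,"rz": 0,"grip": 1},
    {"dx": 0.01,"dy": -0.01,"dz": 0.1,"rx": 0,"ry": 0,"rz": 0,"grip": 1},
  ],
)

```text
time_s: 3.15
eef_pos: [0.6185, 0.1426, 0.1101]
tool_rot: [3.141, 0.0, -3.122]
wrist_force: [-2.4, 0.5, 6.0]
width: -0.0004
grip_force: 3.1
```

Call:
carry_out(
  rows=[
    {"dx": 0,"dy": 0,"dz": 0.005,"rx": 0,"ry": 0,"rz": 0,"grip": 1},
    {"dx": 0,"dy": 0,"dz": 0.01,"rx": 0,"ry": 0,"rz": 0,"grip": 1},
    {"dx": 0,"dy": 0,"dz": 0.015,"rx": 0,"ry": 0,"rz": 0,"grip": 1},
    {"dx": 0,"dy": 0,"dz": 0.015,"rx": 0,"ry": 0,"rz": 0,"grip": 1},
  ],
)

```text
time_s: 3.48
eef_pos: [0.6185, 0.1426, 0.1086]
tool_rot: [3.141, 0.0, -3.122]
wrist_force: [-1.1, 0.6, 7.1]
width: -0.0002
grip_force: 3.1
```

Call:
carry_out(
  rows=[
    {"dx": 0,"dy": 0,"dz": 0.005,"rx": 0,"ry": 0,"rz": 0,"grip": 1},
    {"dx": 0,"dy": 0,"dz": 0.01,"rx": 0,"ry": 0,"rz": 0,"grip": 1},
    {"dx": 0,"dy": 0,"dz": 0.01,"rx": 0,"ry": 0,"rz": 0,"grip": 1},
  ],
)

```text
time_s: 3.73
eef_pos: [0.6185, 0.1426, 0.1076]
tool_rot: [3.141, 0.0, -3.122]
wrist_force: [-2.7, -1.7, 6.7]
width: -0.0
grip_force: 3.2
```

Call:
carry_out(
  rows=[
    {"dx": 0,"dy": 0,"dz": 0.01,"rx": 0,"ry": 0,"rz": 0,"grip": 1},
    {"dx": 0,"dy": 0,"dz": 0.01,"rx": 0,"ry": 0,"rz": 0,"grip": 1},
    {"dx": 0,"dy": 0,"dz": -0.04,"rx": 0,"ry": 0,"rz": 0,"grip": 1},
    {"dx": 0,"dy": 0,"dz": -0.08,"rx": 0,"ry": 0,"rz": 0,"grip": 1},
    {"dx": 0,"dy": 0,"dz": -0.08,"rx": 0,"ry": 0,"rz": 0,"grip": 1},
    {"dx": 0,"dy": 0,"dz": -0.08,"rx": 0,"ry": 0,"rz": 0,"grip": 1},
    {"dx": 0,"dy": 0,"dz": -0.08,"rx": 0,"ry": 0,"rz": 0,"grip": 1},
    {"dx": 0,"dy": 0,"dz": -0.08,"rx": 0,"ry": 0,"rz": 0,"grip": 1},
    {"dx": 0,"dy": 0,"dz": -0.08,"rx": 0,"ry": 0,"rz": 0,"grip": 1},
    {"dx": 0,"dy": 0,"dz": -0.08,"rx": 0,"ry": 0,"rz": 0,"grip": 1},
  ],
)

```text
time_s: 4.57
eef_pos: [0.6186, 0.1426, 0.1153]
tool_rot: [3.141, 0.001, -3.122]
wrist_force: [-0.8, 0.1, 5.7]
width: -0.0001
grip_force: 2.5
```

Force continues at 3 mm above the latched height, so the latch has let go. I'll back off upward and let it rise.

Call:
carry_out(
  rows=[
    {"dx": 0,"dy": 0,"dz": -0.1,"rx": 0,"ry": 0,"rz": 0,"grip": 1},
    {"dx": 0,"dy": 0,"dz": -0.2,"rx": 0,"ry": 0,"rz": 0,"grip": 1},
    {"dx": 0,"dy": 0,"dz": -0.4,"rx": 0,"ry": 0,"rz": 0,"grip": 1},
    {"dx": 0,"dy": 0,"dz": -0.7,"rx": 0,"ry": 0,"rz": 0,"grip": 0.5},
    {"dx": 0,"dy": 0,"dz": -0.7,"rx": 0,"ry": 0,"rz": 0,"grip": 0.5},
    {"dx": 0,"dy": 0,"dz": -0.7,"rx": 0,"ry": 0,"rz": 0,"grip": 0.5},
    {"dx": 0,"dy": 0,"dz": -0.7,"rx": 0,"ry": 0,"rz": 0,"grip": 0.5},
    {"dx": 0,"dy": 0,"dz": -0.7,"rx": 0,"ry": 0,"rz": 0,"grip": 0.5},
    {"dx": 0,"dy": 0,"dz": -0.7,"rx": 0,"ry": 0,"rz": 0,"grip": 0.5},
    {"dx": 0,"dy": 0,"dz": -0.7,"rx": 0,"ry": 0,"rz": 0,"grip": 0.5},
    {"dx": 0,"dy": 0,"dz": -0.7,"rx": 0,"ry": 0,"rz": 0,"grip": 0.5},
    {"dx": 0,"dy": 0,"dz": -0.7,"rx": 0,"ry": 0,"rz": 0,"grip": 0.5},
  ],
)

```text
time_s: 5.57
eef_pos: [0.6182, 0.1423, 0.1844]
tool_rot: [-3.141, -0.001, -3.122]
wrist_force: [-0.4, -0.8, 0.1]
width: 0.0425
grip_force: 0.0
```

```bash
python3 -c "
from h import *
go([.6188,.144,.099],181.2); print(bot.read_state()['width'])
S=snapshot('scene');cv2.imwrite('pics/s2.png',cv2.resize(S[150:360,200:420],None,fx=2.5,fy=2.5)[:,:,::-1])
O=([4,150,80],[20,255,255])
print(rect('scene',blob(S,*O,(280,200,360,290)),.134))"
```

```text
shift [-0.006  0.017  0.854] turn [-0.     -0.0001 -0.0002] t 5.5667 F [-0.4 -0.8  0.1] pos [0.6182 0.1423 0.1844]
0.042539420467750166
((621.0164794921875, 147.90724182128906), (49.7216796875, 27.785974502563477), 1.1527190208435059)
```

View pics/s2.png

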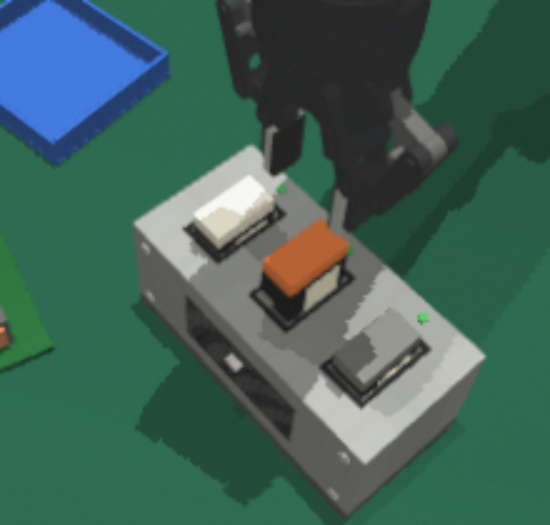

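Orange has risen clearly above the deck, cap at about (305,260), and its two neighbours are still latched. Now I'll descend around it and grip.

Call:
carry_out(
  rows=[
    {"dx": -0.005,"dy": 0.01,"dz": 0.3,"rx": 0,"ry": 0,"rz": 0,"grip": 0.5},
    {"dx": -0.005,"dy": 0.01,"dz": 0.5,"rx": 0,"ry": 0,"rz": 0,"grip": 0.5},
    {"dx": -0.005,"dy": 0.01,"dz": 0.65,"rx": 0,"ry": 0,"rz": 0,"grip": 0.5},
    {"dx": -0.005,"dy": 0.01,"dz": 0.75,"rx": 0,"ry": 0,"rz": 0,"grip": 0.5},
    {"dx": -0.005,"dy": 0.01,"dz": 0.83,"rx": 0,"ry": 0,"rz": 0,"grip": 0.5},
    {"dx": -0.005,"dy": 0.01,"dz": 0.83,"rx": 0,"ry": 0,"rz": 0,"grip": 0.5},
    {"dx": -0.005,"dy": 0.01,"dz": 0.83,"rx": 0,"ry": 0,"rz": 0,"grip": 0.5},
  ],
)

```text
time_s: 6.2
eef_pos: [0.6192, 0.1435, 0.102]
tool_rot: [3.142, 0.0, -3.122]
wrist_force: [1.3, -0.6, -0.4]
width: 0.0429
grip_force: 0.0
```

Call:
carry_out(
  rows=[
    {"dx": 0,"dy": 0,"dz": 0,"rx": 0,"ry": 0,"rz": 0,"grip": 0.6},
    {"dx": 0,"dy": 0,"dz": 0,"rx": 0,"ry": 0,"rz": 0,"grip": 0.65},
    {"dx": 0,"dy": 0,"dz": 0,"rx": 0,"ry": 0,"rz": 0,"grip": 0.7},
    {"dx": 0,"dy": 0,"dz": 0,"rx": 0,"ry": 0,"rz": 0,"grip": 0.8},
    {"dx": 0,"dy": 0,"dz": 0,"rx": 0,"ry": 0,"rz": 0,"grip": 0.9},
    {"dx": 0,"dy": 0,"dz": 0,"rx": 0,"ry": 0,"rz": 0,"grip": 1},
    {"dx": 0,"dy": 0,"dz": 0,"rx": 0,"ry": 0,"rz": 0,"grip": 1},
    {"dx": 0,"dy": 0,"dz": 0,"rx": 0,"ry": 0,"rz": 0,"grip": 1},
  ],
)

```text
time_s: 6.87
eef_pos: [0.6193, 0.1436, 0.1021]
tool_rot: [3.141, 0.001, -3.122]
wrist_force: [1.2, 0.3, 0.4]
width: 0.0232
grip_force: 61.3
```

Call:
carry_out(
  rows=[
    {"dx": 0,"dy": 0,"dz": -0.05,"rx": 0,"ry": 0,"rz": 0,"grip": 1},
    {"dx": 0,"dy": 0,"dz": -0.15,"rx": 0,"ry": 0,"rz": 0,"grip": 1},
    {"dx": 0,"dy": 0,"dz": -0.25,"rx": 0,"ry": 0,"rz": 0,"grip": 1},
    {"dx": 0,"dy": 0,"dz": -0.35,"rx": 0,"ry": 0,"rz": 0,"grip": 1},
    {"dx": 0,"dy": 0,"dz": -0.45,"rx": 0,"ry": 0,"rz": 0,"grip": 1},
    {"dx": 0,"dy": 0,"dz": -0.55,"rx": 0,"ry": 0,"rz": 0,"grip": 1},
    {"dx": 0,"dy": 0,"dz": -0.7,"rx": 0,"ry": 0,"rz": 0,"grip": 1},
    {"dx": 0,"dy": 0,"dz": -0.85,"rx": 0,"ry": 0,"rz": 0,"grip": 1},
    {"dx": 0,"dy": 0,"dz": -0.98,"rx": 0,"ry": 0,"rz": 0,"grip": 1},
    {"dx": 0,"dy": 0,"dz": -0.98,"rx": 0,"ry": 0,"rz": 0,"grip": 1},
  ],
)

```text
time_s: 7.7
eef_pos: [0.6207, 0.1439, 0.2035]
tool_rot: [3.14, 0.005, -3.122]
wrist_force: [0.8, -0.1, -0.4]
width: 0.0234
grip_force: 61.0
```

```bash
python3 -c "
from h import *
go([.600,-.175,.2],189.5); print(bot.read_state()['width'])
S=snapshot('scene');cv2.imwrite('pics/s3.png',S[:,:,::-1])"
```

```text
shift [ 0.27  -3.184  0.029] turn [ 0.0002  0.0008 -0.0232] t 7.7 F [ 0.8 -0.1 -0.4] pos [0.6207 0.1439 0.2035]
0.0233930215379361
```

View pics/s3.png

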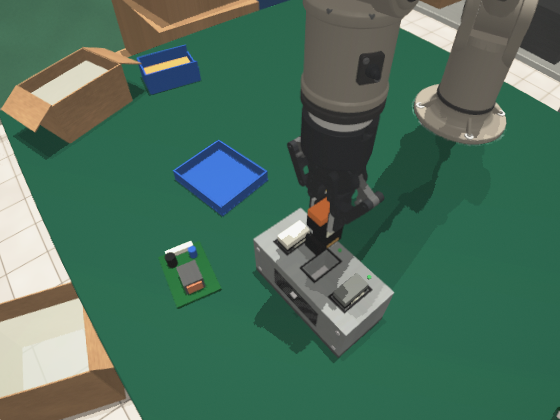

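The slot is empty, the cartridge hangs in the gripper with its cap at (320,210), and white and grey are still in place. Moving over to the tray.

Call:
carry_out(
  rows=[
    {"dx": 0.02,"dy": -0.2,"dz": 0,"rx": 0,"ry": 0,"rz": 0,"grip": 1},
    {"dx": 0.04,"dy": -0.45,"dz": 0,"rx": 0,"ry": 0,"rz": 0,"grip": 1},
    {"dx": 0.06,"dy": -0.75,"dz": 0,"rx": 0,"ry": 0,"rz": 0,"grip": 1},
    {"dx": 0.07,"dy": -1.0,"dz": 0,"rx": 0,"ry": 0,"rz": 0,"grip": 1},
  ],
)

```text
time_s: 8.08
eef_pos: [0.6129, 0.0415, 0.1988]
tool_rot: [-3.141, -0.002, -3.122]
wrist_force: [0.6, -1.7, -1.5]
width: 0.0235
grip_force: 61.0
```

Call:
carry_out(
  rows=[
    {"dx": 0.02,"dy": -0.25,"dz": 0,"rx": 0,"ry": 0,"rz": 0,"grip": 1},
    {"dx": 0.04,"dy": -0.5,"dz": 0,"rx": 0,"ry": 0,"rz": 0,"grip": 1},
    {"dx": 0.06,"dy": -0.75,"dz": 0,"rx": 0,"ry": 0,"rz": 0,"grip": 1},
    {"dx": 0.07,"dy": -1.0,"dz": 0,"rx": 0,"ry": 0,"rz": 0,"grip": 1},
  ],
)

```text
time_s: 8.42
eef_pos: [0.6079, -0.0579, 0.1988]
tool_rot: [3.142, -0.002, -3.121]
wrist_force: [-0.0, -0.2, -0.4]
width: 0.0235
grip_force: 61.0
```

Call:
carry_out(
  rows=[
    {"dx": 0.02,"dy": -0.25,"dz": 0,"rx": 0,"ry": 0,"rz": 0,"grip": 1},
    {"dx": 0.04,"dy": -0.5,"dz": 0,"rx": 0,"ry": 0,"rz": 0,"grip": 1},
    {"dx": 0.06,"dy": -0.75,"dz": 0,"rx": 0,"ry": 0,"rz": 0,"grip": 1},
    {"dx": 0.07,"dy": -0.9,"dz": 0,"rx": 0,"ry": 0,"rz": 0,"grip": 1},
    {"dx": 0.07,"dy": -1.0,"dz": 0,"rx": 0,"ry": 0,"rz": 0,"grip": 1},
    {"dx": 0.07,"dy": -1.0,"dz": 0,"rx": 0,"ry": 0,"rz": 0,"grip": 1},
    {"dx": 0.07,"dy": -1.0,"dz": 0,"rx": 0,"ry": 0,"rz": 0,"grip": 1},
  ],
)

```text
time_s: 9.0
eef_pos: [0.6038, -0.1563, 0.1992]
tool_rot: [3.141, -0.001, -3.122]
wrist_force: [0.6, 1.3, -1.1]
width: 0.0235
grip_force: 61.0
```

```bash
python3 -c "
from h import *
go([.600,-.175,.06],181.2); print(bot.read_state()['width'],bot.read_state()['tool_rot'])"
```

```text
shift [ 0.04  -0.187  1.392] turn [ 0.0001 -0.0001 -0.0002] t 9.0 F [ 0.6  1.3 -1.1] pos [ 0.6038 -0.1563  0.1992]
0.023520404420168135 [ 3.14085787e+00 -8.76924604e-04 -3.12172282e+00]
```

Call:
carry_out(
  rows=[
    {"dx": 0.04,"dy": -0.18,"dz": 0.15,"rx": 0,"ry": 0,"rz": 0,"grip": 1},
    {"dx": 0.04,"dy": -0.18,"dz": 0.35,"rx": 0,"ry": 0,"rz": 0,"grip": 1},
    {"dx": 0.04,"dy": -0.18,"dz": 0.55,"rx": 0,"ry": 0,"rz": 0,"grip": 1},
    {"dx": 0.04,"dy": -0.18,"dz": 0.75,"rx": 0,"ry": 0,"rz": 0,"grip": 1},
    {"dx": 0.04,"dy": -0.18,"dz": 0.9,"rx": 0,"ry": 0,"rz": 0,"grip": 1},
    {"dx": 0.04,"dy": -0.18,"dz": 1.0,"rx": 0,"ry": 0,"rz": 0,"grip": 1},
    {"dx": 0.04,"dy": -0.18,"dz": 1.0,"rx": 0,"ry": 0,"rz": 0,"grip": 1},
  ],
)

```text
time_s: 9.58
eef_pos: [0.5991, -0.1725, 0.0974]
tool_rot: [3.14, -0.004, -3.119]
wrist_force: [-0.8, -0.4, -2.7]
width: 0.0229
grip_force: 61.0
```

Call:
carry_out(
  rows=[
    {"dx": 0,"dy": 0,"dz": 0.1,"rx": 0,"ry": 0,"rz": 0,"grip": 1},
    {"dx": 0,"dy": 0,"dz": 0.2,"rx": 0,"ry": 0,"rz": 0,"grip": 1},
    {"dx": 0,"dy": 0,"dz": 0.3,"rx": 0,"ry": 0,"rz": 0,"grip": 1},
    {"dx": 0,"dy": 0,"dz": 0.38,"rx": 0,"ry": 0,"rz": 0,"grip": 1},
    {"dx": 0,"dy": 0,"dz": 0.41,"rx": 0,"ry": 0,"rz": 0,"grip": 1},
    {"dx": 0,"dy": 0,"dz": 0.41,"rx": 0,"ry": 0,"rz": 0,"grip": 1},
    {"dx": 0,"dy": 0,"dz": 0.41,"rx": 0,"ry": 0,"rz": 0,"grip": 1},
  ],
)

```text
time_s: 10.17
eef_pos: [0.6003, -0.1751, 0.0588]
tool_rot: [3.142, -0.0, -3.122]
wrist_force: [-0.3, -0.3, -0.7]
width: 0.0233
grip_force: 61.0
```

```bash
python3 -c "
from h import *
print(bot.read_state()['width'],bot.read_state()['eef_pos'])
S=snapshot('scene');cv2.imwrite('pics/s4.png',cv2.resize(S[60:270,120:400],None,fx=2.5,fy=2.5)[:,:,::-1])"
```

```text
0.02330374788213644 [ 0.60030513 -0.1751046   0.05875423]
```

View pics/s4.png

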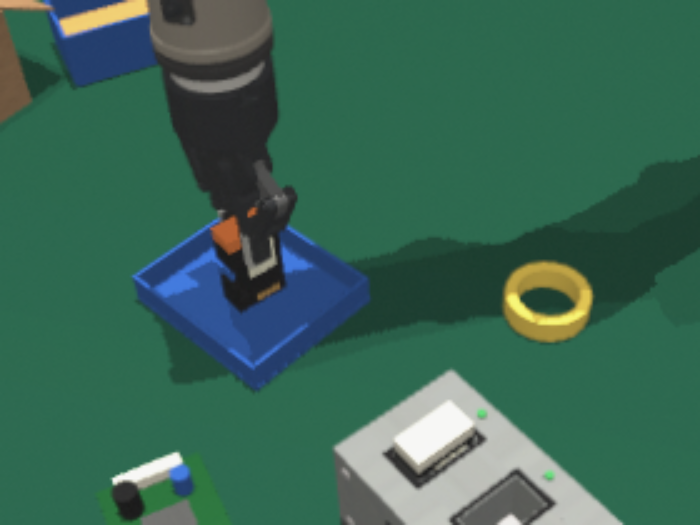

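The cartridge hangs upright just above the middle of the tray floor, with its base at about (255,300) in the crop. I'll lower it in small steps until it touches.

Call:
carry_out(
  rows=[
    {"dx": 0,"dy": 0,"dz": 0.02,"rx": 0,"ry": 0,"rz": 0,"grip": 1},
    {"dx": 0,"dy": 0,"dz": 0.04,"rx": 0,"ry": 0,"rz": 0,"grip": 1},
    {"dx": 0,"dy": 0,"dz": 0.06,"rx": 0,"ry": 0,"rz": 0,"grip": 1},
    {"dx": 0,"dy": 0,"dz": 0.06,"rx": 0,"ry": 0,"rz": 0,"grip": 1},
    {"dx": 0,"dy": 0,"dz": 0.06,"rx": 0,"ry": 0,"rz": 0,"grip": 1},
  ],
)

```text
time_s: 10.63
eef_pos: [0.6002, -0.1749, 0.0527]
tool_rot: [3.141, -0.0, -3.122]
wrist_force: [-0.2, 1.1, -0.4]
width: 0.0232
grip_force: 61.0
```

Call:
carry_out(
  rows=[
    {"dx": 0,"dy": 0,"dz": 0.005,"rx": 0,"ry": 0,"rz": 0,"grip": 1},
    {"dx": 0,"dy": 0,"dz": 0.01,"rx": 0,"ry": 0,"rz": 0,"grip": 1},
    {"dx": 0,"dy": 0,"dz": 0.01,"rx": 0,"ry": 0,"rz": 0,"grip": 1},
  ],
)

```text
time_s: 10.88
eef_pos: [0.6003, -0.175, 0.0517]
tool_rot: [3.142, -0.0, -3.122]
wrist_force: [-1.1, 0.4, -1.9]
width: 0.0232
grip_force: 61.0
```

Call:
carry_out(
  rows=[
    {"dx": 0,"dy": 0,"dz": 0.005,"rx": 0,"ry": 0,"rz": 0,"grip": 1},
    {"dx": 0,"dy": 0,"dz": 0.01,"rx": 0,"ry": 0,"rz": 0,"grip": 1},
    {"dx": 0,"dy": 0,"dz": 0.01,"rx": 0,"ry": 0,"rz": 0,"grip": 1},
  ],
)

```text
time_s: 11.13
eef_pos: [0.6002, -0.1749, 0.0507]
tool_rot: [3.142, -0.0, -3.121]
wrist_force: [-1.0, -0.6, -0.4]
width: 0.0234
grip_force: 61.0
```

Call:
carry_out(
  rows=[
    {"dx": 0,"dy": 0,"dz": 0.005,"rx": 0,"ry": 0,"rz": 0,"grip": 1},
    {"dx": 0,"dy": 0,"dz": 0.007,"rx": 0,"ry": 0,"rz": 0,"grip": 1},
    {"dx": 0,"dy": 0,"dz": 0.007,"rx": 0,"ry": 0,"rz": 0,"grip": 1},
  ],
)

```text
time_s: 11.38
eef_pos: [0.6004, -0.175, 0.0503]
tool_rot: [3.141, 0.0, -3.122]
wrist_force: [-0.2, 1.3, 2.5]
width: 0.0232
grip_force: 61.5
```

Call:
carry_out(
  rows=[
    {"dx": 0,"dy": 0,"dz": 0.003,"rx": 0,"ry": 0,"rz": 0,"grip": 1},
    {"dx": 0,"dy": 0,"dz": 0.003,"rx": 0,"ry": 0,"rz": 0,"grip": 1},
    {"dx": 0,"dy": 0,"dz": 0.003,"rx": 0,"ry": 0,"rz": 0,"grip": 1},
  ],
)

```text
time_s: 11.63
eef_pos: [0.6004, -0.175, 0.0503]
tool_rot: [3.141, 0.0, -3.122]
wrist_force: [-2.0, 0.3, 5.3]
width: 0.0227
grip_force: 62.0
```

Contact with the floor is confirmed. Releasing, then straight up.

Call:
carry_out(
  rows=[
    {"dx": 0,"dy": 0,"dz": 0,"rx": 0,"ry": 0,"rz": 0,"grip": 0.7},
    {"dx": 0,"dy": 0,"dz": 0,"rx": 0,"ry": 0,"rz": 0,"grip": 0.65},
    {"dx": 0,"dy": 0,"dz": 0,"rx": 0,"ry": 0,"rz": 0,"grip": 0.6},
    {"dx": 0,"dy": 0,"dz": 0,"rx": 0,"ry": 0,"rz": 0,"grip": 0.5},
    {"dx": 0,"dy": 0,"dz": 0,"rx": 0,"ry": 0,"rz": 0,"grip": 0.4},
    {"dx": 0,"dy": 0,"dz": 0,"rx": 0,"ry": 0,"rz": 0,"grip": 0.4},
    {"dx": 0,"dy": 0,"dz": 0,"rx": 0,"ry": 0,"rz": 0,"grip": 0.4},
    {"dx": 0,"dy": 0,"dz": 0,"rx": 0,"ry": 0,"rz": 0,"grip": 0.4},
  ],
)

```text
time_s: 12.3
eef_pos: [0.6003, -0.175, 0.0497]
tool_rot: [3.142, -0.0, -3.122]
wrist_force: [0.2, -0.8, -0.7]
width: 0.0513
grip_force: 0.0
```

Call:
carry_out(
  rows=[
    {"dx": 0,"dy": 0,"dz": -0.1,"rx": 0,"ry": 0,"rz": 0,"grip": 0.4},
    {"dx": 0,"dy": 0,"dz": -0.3,"rx": 0,"ry": 0,"rz": 0,"grip": 0.4},
    {"dx": 0,"dy": 0,"dz": -0.5,"rx": 0,"ry": 0,"rz": 0,"grip": 0.4},
    {"dx": 0,"dy": 0,"dz": -0.75,"rx": 0,"ry": 0,"rz": 0,"grip": 0.4},
    {"dx": 0,"dy": 0,"dz": -1.0,"rx": 0,"ry": 0,"rz": 0,"grip": 0.4},
    {"dx": 0,"dy": 0,"dz": -1.0,"rx": 0,"ry": 0,"rz": 0,"grip": 0.4},
    {"dx": 0,"dy": 0,"dz": -1.0,"rx": 0,"ry": 0,"rz": 0,"grip": 0.4},
  ],
)

```text
time_s: 12.88
eef_pos: [0.6015, -0.1754, 0.1523]
tool_rot: [-3.141, 0.004, -3.122]
wrist_force: [0.2, -0.0, 0.8]
width: 0.0516
grip_force: 0.0
```

```bash
python3 -c "
from h import *
print(bot.read_state()['width'],bot.read_state()['eef_pos'])
S=snapshot('scene');cv2.imwrite('pics/s5.png',S[:,:,::-1])"
```

```text
0.0515523782845049 [ 0.60154451 -0.17535762  0.15226211]
```

View pics/s5.png

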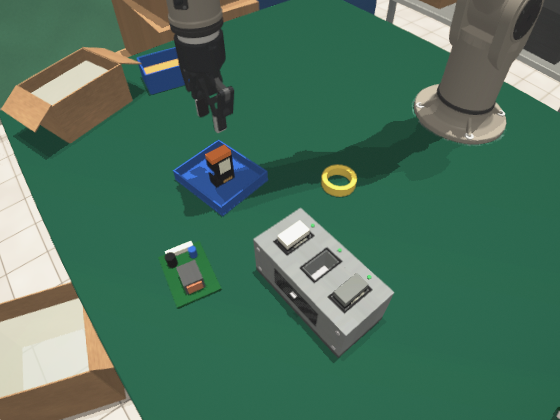

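The cartridge stands upright in the tray at (220,165). The gripper is clear, white and grey are still latched, and the board and tape are where they were.

```bash
python3 -c "
from station import workorder
print(workorder.job_done())"
```

```text
the job is handed in; nothing more can be done
None
```

The orange cartridge was unlatched with a light press (about 7 N at the readings taken), drawn out and stood upright in the blue tray, with white and grey still latched and the board and tape untouched; the job was handed in at about 13 s.

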